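Slide the last domino along the rail into its corner of the tray

ROBOT

A 6-joint arm with a two-finger parallel gripper is mounted at the origin on the work surface. World frame = base frame: x ahead of the robot, y to its left, z up, the work surface at z = 0. Lengths are in mm, angles in rad, forces in N, time in s.
With the tool pointing down it reaches from about 275 to 750 mm from the base axis. Payload 10.2 kg.
Tool frame: the origin (TCP) lies between the finger pads; the fingertips stand ctrl.tips_ahead ahead of it and the grasp point (between the pads) lies 8 mm behind it (ctrl.tips_ahead is the distance from the TCP to the fingertips, in mm); z points along the fingers, y is the direction in which the jaws open and shut (so a half turn about z gives the same grasp; the last joint's range is limited). The gripper opens to 85 mm and grips with 20 to 120 N. Pads are 22 mm wide; open, the fingers measure 114 mm over their backs; the gripper's body (76 mm by 85 mm) begins 54 mm behind the grasp point. The pads swing forward as they close: fully open they stand 13 mm farther back than shut.
Start: joints at [-1.435, 0.313, 1.498, -0, 1.331, -0.223], TCP at [184.342, -491.578, 242.294] pointing down, gripper open.
Joint ranges: [-2.94, 2.94], [-0.97, 2.17], [0.19, 2.56], [-1.23, 4.37], [0.02, 3.11], [-2.88, 2.88]. Speed limits (rad/s): [2.39, 2.39, 3.01, 3.14, 3.14, 3.14].

INTERFACE

Orientations are given as a unit quaternion [w, x, y, z].
In Python, from rig import ctrl gives the robot as it stands. The module is installed in compiled form; this text tells all that it offers.
- The arm moves only by the tool move_arm, never from a script. Its argument "motion" is a list of rows, each an object with "offset": the shift along the tool's x, y, z in m, a list of three; "angular": the turn, a rotation vector about the tool's x, y, z in degrees, a list of three; "jaw": the finger opening in m, from 0 to 0.0854. In form: [{"offset": [tx, ty, tz], "angular": [ax, ay, az], "jaw": jaw}, ...]. A call has 1 to 5 rows; each row is the pose to reach, as a shift and turn from the pose commanded when the call began, along the tool's axes at that moment; what a row does not reach only later rows make up. A row lasts 1/8 s, in which the tool goes at most 62.5 mm and 10.7 degrees, less where a joint would pass 70% of its speed; a pose out of reach is approached as far as the arm can. A call with a gripper value outside its range is refused whole. The fingers move at their own pace and stop on an object; "squeeze" is the grip in N (left out, the last holds). Time passes only in rows, so rows that repeat a pose let the fingers close. It gives the time, the measured TCP pose, the force and the opening at its end, in the units of the state.
- ctrl.sense(): the state, without advancing time (a new reading comes with each control period).
- ctrl.capture(name): name is "scene" or "top" or "wrist"; returns a dict with "img" (420x560x3 uint8, red, green, blue), "intrinsics" (3x3 intrinsics, pixels), "k1" (the pictures are not rectified: a ray, as slopes to the right and down, at radius r is drawn at 1 + k1 r^2 times it, then the intrinsics apply), "rvec" (rotation vector, rad) and "tvec" (3), from world to camera coordinates, as OpenCV has them. Camera axes: x right, y down, z forward; pixel columns grow to the right and rows downward; lengths in mm; the calibration is good to about 2 mm. A picture is of the moment at which its call begins. There is no depth.
- ctrl.finish_job(): hands the job in, once; it reports no verdict.
The state is a dict: "time_s": time; "joints": joint angles; "dq": joint speeds; "tau": joint torques, N m; "eef_pos": TCP position; "ee_rot": TCP orientation; "force": force on the tool from outside, world axes, zero at the start; "wrist_torque": the same for the moment, N m; "grip_width": opening from 0.0 (shut) to 1.0 (fully open).
Only numpy, scipy, OpenCV 4.12 (cv2) and the standard library are available. Lean on these libraries where they do the work, as an engineer would, in place of code of your own. Each camera call takes 0.05 s, during which the arm holds its last target. There are 200 camera calls.

TASK

Put the loose domino away in the wooden tray, beside the three already lined up against the tray's short end: with your fingertips press it up against the tray's long rail on the side away from the robot, then slide it along that rail, keeping it against the rail, into the free corner until it lies flat and snug against both the rail and the end wall. It is only slid along the tray's floor, never picked up. Leave the other three dominoes, the wooden cube standing in the tray, and the egg cup, spade and bucket on the bench where they are, and finish clear of everything.

Things in the scene. Friction and masses are not known exactly. Their poses are not given: they have to be found in the camera images.
- tray: Open wooden domino tray, does not slip. Origin: centre of its underside, on the bench; x across it (away from the robot, within 20 degrees), y along it, z up. Floor top 6 mm above the bench; inside 146 mm in x (-73 to 73) by 280 mm in y (-140 to 140). Long rails at x = -73 and 73 and the end wall at y = 140, all 10 mm thick, rise 14 mm above the floor; the end wall at y = -140 is 3.5 mm lower.
- corner (a point): The free inner corner of the tray at floor height, where the far rail (tray x = 73 mm) meets the end wall (tray y = 140 mm); axes as the tray's. The free place here is about 38 mm wide, between the far rail and the nearest domino of the row
- domino: The loose domino: natural wooden tile 35 x 70 x 10 mm, about 17 g, lying flat on the open part of the tray floor, turned a little. Origin: centre of its underside; x across it (35 mm), y along it (70 mm), z up. Home, flush with far rail and end wall, its origin is at tray x = 55.5, y = 105 mm, its y axis parallel to the tray's
- row_a: Domino of the same size in the row, long side along the tray, short end near the end wall at y = +140, next to the near rail (tray x about -55, y about +104 mm); loose; leave it. Origin and axes as for the loose domino
- row_b: Second domino of the row (tray x about -19 mm); loose; leave it
- row_c: Third domino of the row (tray x about +17 mm), bordering the free corner place; loose; leave it
- cube: Natural wooden cube, 40 mm, standing on the tray floor near the low end (y = -140) and the near rail; loose; leave it. Origin: centre of its underside
- egg_cup: Red ceramic egg cup, 58 mm tall, 47 mm across, standing on the bench just beyond the tray's far rail; loose; leave it. Origin: centre of its foot
- spade: Yellow silicone spade lying on the bench between the robot and the tray, about 218 mm long along its y axis, 66 mm wide, 18 mm high; loose; leave it. Origin: on the bench under its shaft, 131 mm from the tip of the blade (+y)
- bucket: Turquoise plastic bucket, 125 mm tall (163 mm with its raised handle), 145 mm across, standing on the bench left of the tray; loose; leave it. Origin: centre of its underside
Mind the look-alikes: they are no part of the job. Leave any red look-alike of the domino alone.

How it is judged:
By the outcome, as a careful person would: the job done as asked, in the order asked, and still so for the second after the job is handed in, with the robot touching nothing.
It also fails if it takes over 58 s, if anything falls off the work surface, if the arm or the gripper's body presses on something with over 40 N, if the wrist force passes 120 N, or if a joint passes its speed limit or range.

## Working session

There is one attempt and no reset: what is moved stays moved. The work goes in short steps, Python scripts to look and compute and a tool call to move; the robot and the scene stay as the last step left them, time stands still between calls to the robot, and variables do not carry over. Pictures are saved under pics/ and viewed, about 8 in all and at most 12, crops included, and the job is handed in when it is done.

Besides the shell and the picture viewer there is one more tool, called after "Request:" by a JSON object that holds its "name" and its "arguments". move_arm: Moves the arm, as the interface text tells. Its arguments: {"type":"object","properties":{"motion":{"type":"array","items":{"type":"object","properties":{"offset":{"type":"array","items":{"type":"number"}},"angular":{"type":"array","items":{"type":"number"}},"jaw":{"type":"number"}}}},"squeeze":{"type":"number"}},"required":["motion"]}

```bash
mkdir -p pics; cat > h.py <<'E'
import numpy as np, cv2
from scipy.spatial.transform import Rotation as R
from rig import ctrl
def rays(c,px):
    K=np.array(c["intrinsics"]);d=np.array([c["k1"],0,0,0,0],float)
    n=cv2.undistortPoints(np.array(px,float).reshape(-1,1,2),K,d).reshape(-1,2)
    Rm=cv2.Rodrigues(np.array(c["rvec"],float))[0];t=np.array(c["tvec"],float).ravel()
    return -Rm.T@t,np.c_[n,np.ones(len(n))]@Rm
def onz(c,px,z):
    o,d=rays(c,px);return o+d*((z-o[2])/d[:,2])[:,None]
def proj(c,P):
    return cv2.projectPoints(np.array(P,float).reshape(-1,1,3),np.array(c["rvec"],float),np.array(c["tvec"],float),np.array(c["intrinsics"],float),np.array([c["k1"],0,0,0,0],float))[0].reshape(-1,2)
def save(c,name,box=None,s=1):
    im=c["img"][...,::-1]
    if box: im=im[box[1]:box[3],box[0]:box[2]]
    cv2.imwrite("pics/"+name,cv2.resize(im,None,fx=s,fy=s,interpolation=cv2.INTER_CUBIC))
E
python3 - <<'E'
from h import *
import pickle
np.set_printoptions(precision=3,suppress=True)
print(ctrl.tips_ahead,ctrl.sense())
for n in("top","scene"):
    c=ctrl.capture(n);save(c,n+"0.png",s=1.4);pickle.dump(c,open(n+".pkl","wb"));print(n,c["intrinsics"],c["k1"],rays(c,[[280,210]]))
E
```

```text
11.0 {'time_s': 0.0, 'joints': array([-1.435,  0.313,  1.498, -0.   ,  1.331, -0.223]), 'dq': array([ 0.001,  0.   ,  0.   , -0.001, -0.001, -0.001]), 'tau': array([ -0.001, -41.227, -25.975,  -0.   ,   0.004,   0.   ]), 'eef_pos': array([ 184.313, -491.302,  241.709]), 'ee_rot': array([-0.001,  0.984,  0.178,  0.   ]), 'force': array([ 0.373, -0.062, -1.221]), 'wrist_torque': array([0.03 , 0.047, 0.015]), 'grip_width': 1.001474937232371}
top [[380.195   0.    281.468]
 [  0.    380.195 211.58 ]
 [  0.      0.      1.   ]] 0.009970144800220425 (array([459.026, 156.177, 870.761]), array([[ 0.131, -0.002, -0.991]]))
scene [[418.308   0.    271.664]
 [  0.    418.308 210.266]
 [  0.      0.      1.   ]] -0.11724074035565069 (array([1017.232, -215.795,  771.387]), array([[-0.469,  0.41 , -0.782]]))
```

View pics/top0.png

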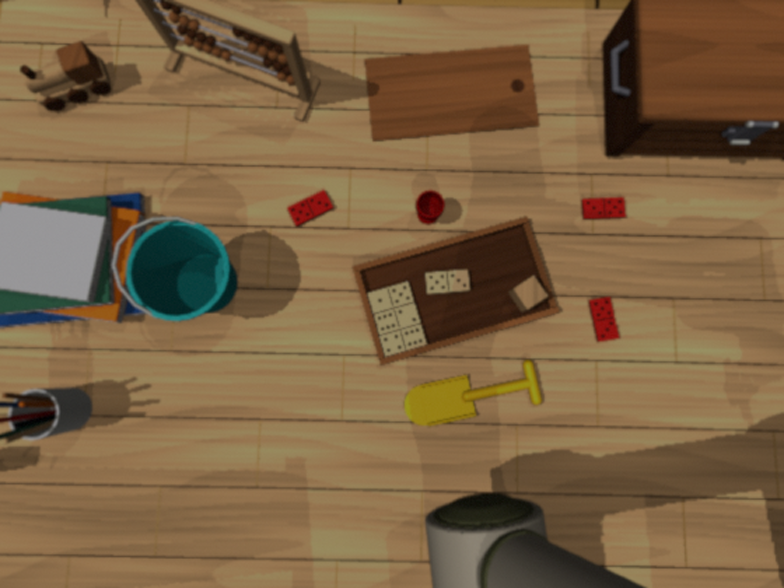

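View pics/scene0.png

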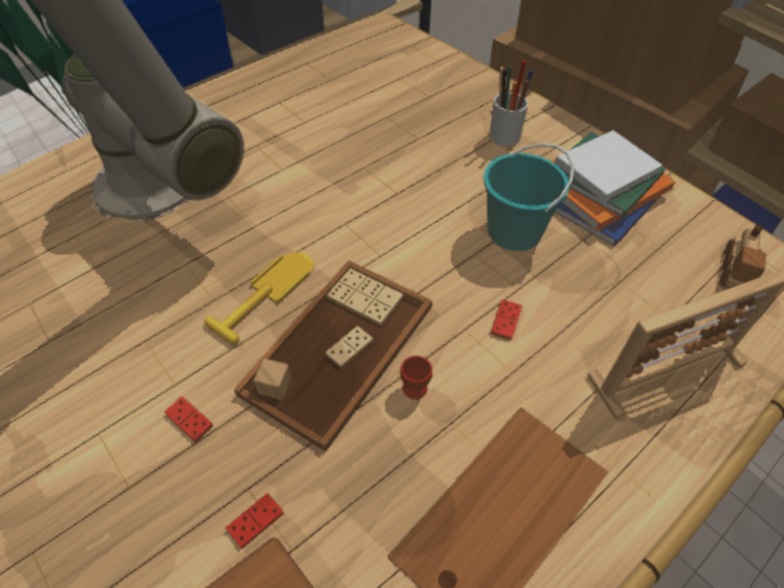

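The top view (1.4x) shows the tray tilted about 12°, with the loose natural domino at (447,281). The row is at (392,295), (399,318) and (403,340), and the free corner is near (365,272). Things that could be taken for the target: the row dominoes, three red dominoes at (311,208), (604,208) and (604,319), and the cube at (530,293). I choose (447,281), the natural one on the open floor. Next I measure.

```bash
python3 - <<'E'
from h import *
import pickle
np.set_printoptions(precision=1,suppress=True)
c=pickle.load(open("top.pkl","rb"))
im=c["img"];hsv=cv2.cvtColor(im,cv2.COLOR_RGB2HSV)
for q in [(300,201),(319,205),(345,185),(384,208),(262,217),(318,166),(250,150)]: print(q,hsv[q[1],q[0]])
save(c,"tray.png",(240,145,410,265),4.6)
E
```

```text
(300, 201) [ 11 180  61]
(319, 205) [ 22  91 138]
(345, 185) [ 12 186  52]
(384, 208) [ 16 121 135]
(262, 217) [ 13 166 106]
(318, 166) [ 15 120 132]
(250, 150) [ 16 122 149]
```

View pics/tray.png

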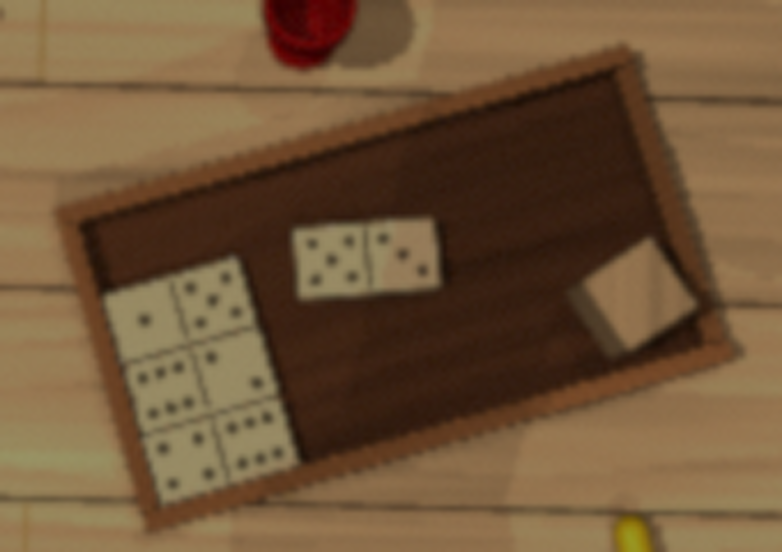

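The crop confirms the choice: the loose domino is a light tile centred at crop (367,258). The free corner is at (90,225), and the outer tray corners are at (60,210), (632,46), (740,350) and (150,528).

```bash
cat >> h.py <<'E'
def inner(c):
    "dark-floor mask + rail mask, light tiles"
    h=cv2.cvtColor(c["img"],cv2.COLOR_RGB2HSV);return h
def tomat(p,T): # world xy->tray
    x,y,a=T;d=np.asarray(p)[...,:2]-[x,y];return np.stack([d[...,0]*np.cos(a)+d[...,1]*np.sin(a),-d[...,0]*np.sin(a)+d[...,1]*np.cos(a)],-1)
def toworld(p,T):
    x,y,a=T;p=np.asarray(p,float);return np.stack([x+p[...,0]*np.cos(a)-p[...,1]*np.sin(a),y+p[...,0]*np.sin(a)+p[...,1]*np.cos(a)],-1)
E
python3 - <<'E'
from h import *
import pickle
np.set_printoptions(precision=2,suppress=True)
c=pickle.load(open("top.pkl","rb"));h=cv2.cvtColor(c["img"],cv2.COLOR_RGB2HSV)
m=((h[...,1]>140)&(h[...,0]<18)&(h[...,2]<125)).astype(np.uint8)
m2=np.zeros_like(m);m2[150:265,245:405]=m[150:265,245:405]
cs,_=cv2.findContours(m2,cv2.RETR_EXTERNAL,cv2.CHAIN_APPROX_NONE);k=max(cs,key=cv2.contourArea)
P=onz(c,k.reshape(-1,2),20)[:,:2].astype(np.float32)
print("rect",cv2.minAreaRect(P))
q=np.array([[60,210],[632,46],[740,350],[150,528]])/4.6+[240,145]
W=np.r_[onz(c,q[:1],20),onz(c,q[1:3],16.5),onz(c,q[3:],20)];print(W)
lt=((h[...,1]<115)&(h[...,2]>90)).astype(np.uint8);lm=np.zeros_like(lt);lm[188:215,300:340]=lt[188:215,300:340]
lm=cv2.morphologyEx(lm,cv2.MORPH_CLOSE,np.ones((5,5)))
cs,_=cv2.findContours(lm,cv2.RETR_EXTERNAL,cv2.CHAIN_APPROX_NONE);k=max(cs,key=cv2.contourArea)
print("dom",cv2.minAreaRect(onz(c,k.reshape(-1,2),16)[:,:2].astype(np.float32)))
e=np.array([[311,35]])/4.6+[240,145];print("cup rim",onz(c,e,58))
print("bucket",onz(c,np.array([[178,270]])/1.4,125))
E
```

```text
rect ((582.9639282226562, 53.63078308105469), (167.2022247314453, 300.1946716308594), 17.948116302490234)
[[ 614.65  216.97   20.  ]
 [ 705.83  -67.46   16.5 ]
 [ 553.4  -119.15   16.5 ]
 [ 459.99  168.61   20.  ]]
dom ((595.3400268554688, 65.96162414550781), (36.06209945678711, 69.96847534179688), 5.504635810852051)
cup rim [[695.5   97.03  58.  ]]
bucket [[584.97 458.29 125.  ]]
```

Request:
{"name": "move_arm", "arguments": {"motion": [{"offset": [0.04, -0.027, 0], "angular": [0, 0, 0.5], "jaw": 0.03}, {"offset": [0.09, -0.061, 0], "angular": [0, 0, 1], "jaw": 0.03}, {"offset": [0.14, -0.095, 0], "angular": [0, 0, 1.5], "jaw": 0.03}, {"offset": [0.19, -0.129, 0], "angular": [0, 0, 2], "jaw": 0.03}, {"offset": [0.24, -0.163, 0], "angular": [0, 0, 2.6], "jaw": 0.03}], "squeeze": 20}}

```text
time_s: 0.72
eef_pos: [352.5, -252.9, 242.2]
ee_rot: [-0.0, 0.988, 0.156, -0.0]
force: [1.5, -0.9, -0.8]
grip_width: 0.348
```

Request:
{"name": "move_arm", "arguments": {"motion": [{"offset": [0.05, -0.034, 0], "angular": [0, 0, 0], "jaw": 0.03}, {"offset": [0.1, -0.068, 0], "angular": [0, 0, 0], "jaw": 0.03}, {"offset": [0.15, -0.102, 0], "angular": [0, 0, 0], "jaw": 0.03}, {"offset": [0.19, -0.13, 0], "angular": [0, 0, 0], "jaw": 0.03}, {"offset": [0.22, -0.15, 0], "angular": [0, 0, 0], "jaw": 0.03}]}}

```text
time_s: 1.35
eef_pos: [515.6, -42.2, 242.0]
ee_rot: [-0.0, 0.988, 0.157, -0.0]
force: [-0.7, -0.8, 0.4]
grip_width: 0.351
```

```bash
cat >> h.py <<'E'
def state():
    s=ctrl.sense();w=R.from_quat(np.roll(s["ee_rot"],-1)).as_matrix()
    return s,w,np.array(s["eef_pos"])
def go(T,tx,ty,z):
    "print tool offset (mm) from the present pose to tray (tx,ty), world z, and turn to make tool x = tray x"
    s,w,p=state();t=np.r_[toworld([tx,ty],T),z]
    ang=np.degrees(np.arctan2(w[1,0],w[0,0])-T[2])
    print("t",s["time_s"],"p",p,"tray",tomat(p,T),"F",s["force"],"tips",ctrl.tips_ahead,"g",s["grip_width"]," -> offset",w.T@(t-p),"turn z",ang)
E
python3 - <<'E'
from h import *
import pickle
np.set_printoptions(precision=2,suppress=True)
T=(583,52,np.radians(17.9));go(T,15,8,240)
c=ctrl.capture("wrist");save(c,"wrist1.png",s=1.4);pickle.dump(c,open("w1.pkl","wb"));print(rays(c,[[280,210]]))
E
```

```text
t 1.35 p [515.61 -42.21 241.95] tray [-93.08 -68.94] F [-0.75 -0.75  0.4 ] tips 11.0 g 0.35117035793682694  -> offset [108.27 -76.68   1.93] turn z 0.13895282537383233
(array([584.28, -20.18, 373.81]), array([[-0.28, -0.1 , -0.96]]))
```

View pics/wrist1.png

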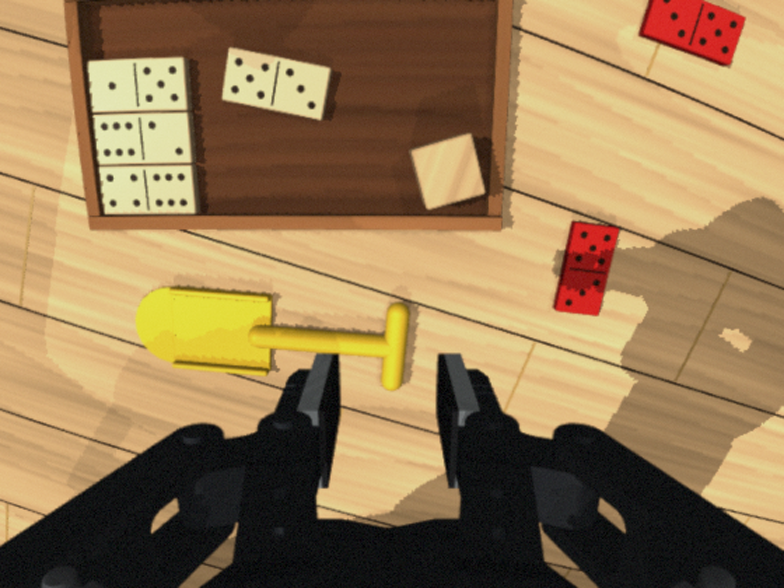

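The wrist view shows the tray nearly square in the image. The loose domino is at (276,83), the row at (140,85–190) and the cube at (448,172), and the fingers are clear. I move forward so the whole tray is in view, then measure it finely.

Request:
{"name": "move_arm", "arguments": {"motion": [{"offset": [0.02, -0.03, 0], "angular": [0, 0, 0], "jaw": 0.03}, {"offset": [0.045, -0.06, 0], "angular": [0, 0, 0], "jaw": 0.03}, {"offset": [0.06, -0.077, 0], "angular": [0, 0, 0], "jaw": 0.03}, {"offset": [0.06, -0.077, 0], "angular": [0, 0, 0], "jaw": 0.03}]}}

```text
time_s: 1.9
eef_pos: [548.2, 48.5, 241.8]
ee_rot: [-0.0, 0.988, 0.157, -0.0]
force: [0.1, -0.5, -0.3]
grip_width: 0.348
```

```bash
python3 - <<'E'
from h import *
import pickle
np.set_printoptions(precision=2,suppress=True)
c=ctrl.capture("wrist");pickle.dump(c,open("w2.pkl","wb"));save(c,"wrist2.png",s=1.4)
T=(583,52,np.radians(17.9));go(T,-40,8,240)
print(proj(c,[[*toworld(q,T),20] for q in [(83,150),(83,-143.5),(-83,-143.5),(-83,150)]])*1.4)
E
```

```text
t 1.95 p [547.99  47.67 241.87] tray [-34.64   6.64] F [-0.03  0.2  -0.03] tips 11.0 g 0.35180354430056815  -> offset [-5.35 -1.37  1.88] turn z 0.11193336191211094
[[175.01  74.31]
 [611.99  76.29]
 [587.36 310.41]
 [197.04 309.25]]
```

View pics/wrist2.png

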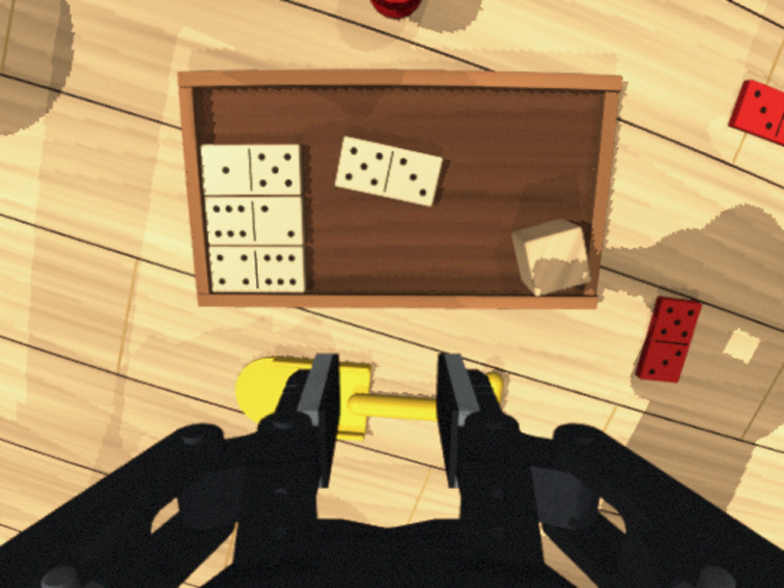

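The whole tray is visible in this view, with outer corners at (179,73), (622,78), (597,307) and (198,306). The loose domino is at (389,171).

```bash
cat >> h.py <<'E'
def fit(c,px,P):
    "tray pose (x,y,a) from image px (n,2) of tray points P (n,3)"
    from scipy.optimize import least_squares
    P=np.array(P,float);W=np.array([onz(c,[q],p[2])[0,:2] for q,p in zip(px,P)])
    r=least_squares(lambda v:(toworld(P[:,:2],v)-W).ravel(),[583,52,.31],x_scale=[1,1,.01])
    return r.x,r.fun.reshape(-1,2)
def tile(c,box,z=16):
    h=cv2.cvtColor(c["img"],cv2.COLOR_RGB2HSV);x0,y0,x1,y1=box
    lt=np.zeros(h.shape[:2],np.uint8);lt[y0:y1,x0:x1]=((h[...,1]<130)&(h[...,2]>120))[y0:y1,x0:x1]
    lt=cv2.morphologyEx(lt,cv2.MORPH_CLOSE,np.ones((7,7)))
    k=max(cv2.findContours(lt,cv2.RETR_EXTERNAL,cv2.CHAIN_APPROX_NONE)[0],key=cv2.contourArea)
    return cv2.minAreaRect(onz(c,k.reshape(-1,2),z)[:,:2].astype(np.float32))
E
python3 - <<'E'
from h import *
import pickle
np.set_printoptions(precision=2,suppress=True)
c=pickle.load(open("w2.pkl","rb"))
px=np.array([[179,73],[622,78],[597,307],[198,306]])/1.4
T,r=fit(c,px,[[83,150,20],[83,-143.5,16.5],[-83,-143.5,16.5],[-83,150,20]]);print(T,np.degrees(T[2]),r)
print(cv2.cvtColor(c["img"],cv2.COLOR_RGB2HSV)[[122,100],[278,250]])
d=tile(c,(225,90,325,155));print(d,"tray",tomat(d[0],T))
r=tile(c,(140,100,222,212));print("row",r,"tray",tomat(r[0],T), tomat(cv2.boxPoints(r),T))
go(T,-20,8,60)
E
```

```text
[585.68  47.29   0.31] 17.667613356498777 [[ 1.77 -2.39]
 [-0.06  3.16]
 [-2.11  3.25]
 [ 0.4  -4.03]]
[[ 22  87 208]
 [ 27  67 243]]
((597.5950927734375, 64.20230102539062), (35.879661560058594, 70.7919692993164), 6.078068733215332) tray [16.48 12.5 ]
row ((535.5391845703125, 145.37506103515625), (107.40697479248047, 70.29857635498047), 17.629209518432617) tray [-18.01 108.68] [[-71.69 143.86]
 [-71.74  73.56]
 [ 35.67  73.49]
 [ 35.71 143.79]]
t 1.95 p [547.99  47.67 241.87] tray [-35.8  11.8] F [-0.03  0.2  -0.03] tips 11.0 g 0.35180354430056815  -> offset [ 15.94   3.93 181.86] turn z 0.3443200054133355
```

I misread the low end: it is 3.5 mm lower, not thinner, so its outer face is at y=-150. I refit with that.

```bash
python3 - <<'E'
from h import *
import pickle
np.set_printoptions(precision=2,suppress=True)
c=pickle.load(open("w2.pkl","rb"))
px=np.array([[179,73],[622,78],[597,307],[198,306]])/1.4
T,r=fit(c,px,[[83,150,20],[83,-150,16.5],[-83,-150,16.5],[-83,150,20]]);print(T,np.degrees(T[2]),r)
d=tile(c,(225,90,325,155));print(d,"tray",tomat(d[0],T),tomat(cv2.boxPoints(d),T))
r=tile(c,(140,100,222,212));print("row", tomat(cv2.boxPoints(r),T))
np.savetxt("T.txt",T);go(T,-25,9,60)
E
```

```text
[584.7   50.39   0.31] 17.668002890725525 [[ 0.79  0.71]
 [ 0.93  0.07]
 [-1.12  0.16]
 [-0.59 -0.93]]
((597.5950927734375, 64.20230102539062), (35.879661560058594, 70.7919692993164), 6.078068733215332) tray [16.48  9.25] [[  6.02  47.53]
 [ -8.2  -21.82]
 [ 26.94 -29.03]
 [ 41.17  40.32]]
row [[-71.69 140.61]
 [-71.74  70.31]
 [ 35.67  70.24]
 [ 35.72 140.54]]
t 1.95 p [547.99  47.67 241.87] tray [-35.8    8.55] F [-0.03  0.2  -0.03] tips 11.0 g 0.35180354430056815  -> offset [ 10.97  -0.35 181.86] turn z 0.3439304711865876
```

Request:
{"name": "move_arm", "arguments": {"motion": [{"offset": [0.002, 0, 0.05], "angular": [0, 0, 0.3], "jaw": 0.03}, {"offset": [0.004, 0, 0.1], "angular": [0, 0, 0.3], "jaw": 0.03}, {"offset": [0.006, 0, 0.15], "angular": [0, 0, 0.3], "jaw": 0.03}, {"offset": [0.006, 0, 0.185], "angular": [0, 0, 0.3], "jaw": 0.03}, {"offset": [0.006, 0, 0.205], "angular": [0, 0, 0.3], "jaw": 0.03}]}}

```text
time_s: 2.58
eef_pos: [552.8, 48.3, 35.5]
ee_rot: [-0.0, 0.988, 0.153, -0.001]
force: [0.6, 0.5, 0.9]
grip_width: 0.35
```

Request:
{"name": "move_arm", "arguments": {"motion": [{"offset": [0, 0, 0.004], "angular": [0, 0, 0], "jaw": 0.03}, {"offset": [0, 0, 0.008], "angular": [0, 0, 0], "jaw": 0.03}, {"offset": [0, 0, 0.011], "angular": [0, 0, 0], "jaw": 0.03}, {"offset": [0, 0, 0.013], "angular": [0, 0, 0], "jaw": 0.03}]}}

```text
time_s: 3.08
eef_pos: [554.1, 49.4, 24.7]
ee_rot: [0.0, 0.988, 0.153, 0.0]
force: [-0.1, 0.1, -0.4]
grip_width: 0.349
```

Request:
{"name": "move_arm", "arguments": {"motion": [{"offset": [0, 0, 0.002], "angular": [0, 0, 0], "jaw": 0.03}, {"offset": [0, 0, 0.004], "angular": [0, 0, 0], "jaw": 0.03}, {"offset": [0, 0, 0.004], "angular": [0, 0, 0], "jaw": 0.03}]}}

```text
time_s: 3.45
eef_pos: [553.8, 49.5, 20.2]
ee_rot: [-0.0, 0.988, 0.154, -0.0]
force: [1.2, -0.8, 0.1]
grip_width: 0.351
```

```bash
python3 - <<'E'
from h import *
np.set_printoptions(precision=2,suppress=True)
T=np.loadtxt("T.txt");go(T,38-11,9,20)
c=ctrl.capture("scene");save(c,"s2.png",(190,170,330,320),4)
E
```

```text
t 3.45 p [553.82  49.47  20.17] tray [-29.7   8.5] F [ 1.21 -0.83  0.07] tips 11.0 g 0.35122301016291924  -> offset [56.7  -0.51  0.16] turn z -0.00662040253901184
```

View pics/s2.png

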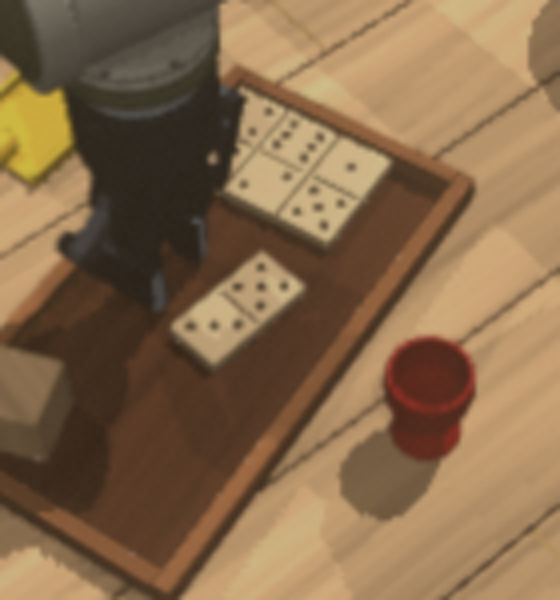

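The fingertips at crop (160,300) and (195,255) sit low beside the domino, which is at (238,310). I lower slightly while watching the force.

Request:
{"name": "move_arm", "arguments": {"motion": [{"offset": [0, 0, 0.001], "angular": [0, 0, 0], "jaw": 0.03}, {"offset": [0, 0, 0.002], "angular": [0, 0, 0], "jaw": 0.03}, {"offset": [0, 0, 0.002], "angular": [0, 0, 0], "jaw": 0.03}]}}

```text
time_s: 3.88
eef_pos: [553.9, 49.5, 18.2]
ee_rot: [-0.0, 0.988, 0.153, -0.0]
force: [0.8, -0.2, 0.5]
grip_width: 0.352
```

Request:
{"name": "move_arm", "arguments": {"motion": [{"offset": [0.006, 0, 0], "angular": [0, 0, 0], "jaw": 0.03}, {"offset": [0.012, 0, 0], "angular": [0, 0, 0], "jaw": 0.03}, {"offset": [0.018, 0, 0], "angular": [0, 0, 0], "jaw": 0.03}, {"offset": [0.023, 0, 0], "angular": [0, 0, 0], "jaw": 0.03}, {"offset": [0.028, 0, 0], "angular": [0, 0, 0], "jaw": 0.03}]}}

```text
time_s: 4.5
eef_pos: [580.9, 58.1, 18.3]
ee_rot: [-0.0, 0.988, 0.154, -0.0]
force: [-0.0, -0.4, 0.1]
grip_width: 0.353
```

Request:
{"name": "move_arm", "arguments": {"motion": [{"offset": [0.005, 0, 0], "angular": [0, 0, 0], "jaw": 0.03}, {"offset": [0.01, 0, 0], "angular": [0, 0, 0], "jaw": 0.03}, {"offset": [0.014, 0, 0], "angular": [0, 0, 0], "jaw": 0.03}, {"offset": [0.018, 0, 0], "angular": [0, 0, 0], "jaw": 0.03}, {"offset": [0.021, 0, 0], "angular": [0, 0, 0], "jaw": 0.03}]}}

```text
time_s: 5.12
eef_pos: [600.8, 64.4, 18.3]
ee_rot: [-0.0, 0.988, 0.153, -0.0]
force: [-0.8, 0.0, -0.2]
grip_width: 0.351
```

```bash
python3 - <<'E'
from h import *
np.set_printoptions(precision=2,suppress=True)
T=np.loadtxt("T.txt");go(T,38-11,9,18)
c=ctrl.capture("wrist");save(c,"w3.png",(60,30,500,340),1.8)
E
```

```text
t 5.125 p [600.79  64.37  18.29] tray [19.57  8.44] F [-0.76  0.02 -0.16] tips 11.0 g 0.35121645284212916  -> offset [ 7.43 -0.57  0.29] turn z -0.010766054902522072
```

View pics/w3.png

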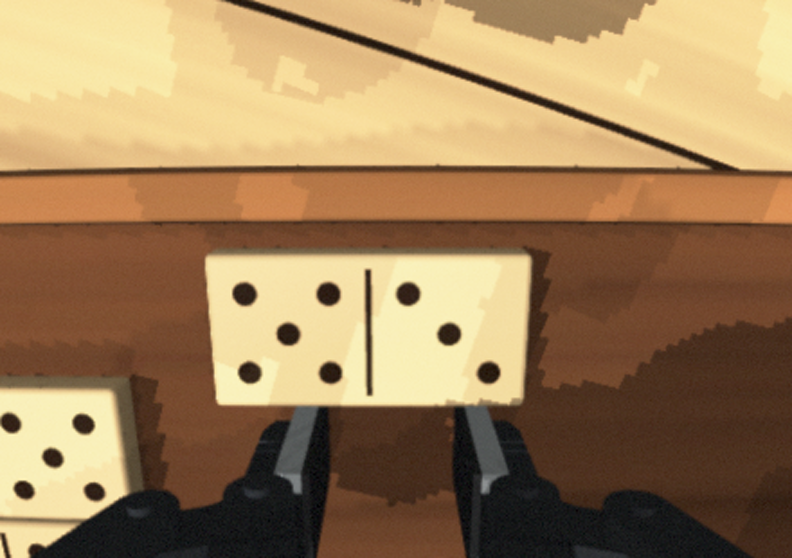

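The domino is square to the rail on both fingertips. Its far edge is at row 250 and the rail's inner lip at row 224, so about 6–7 mm remain.

Request:
{"name": "move_arm", "arguments": {"motion": [{"offset": [0.003, 0, 0], "angular": [0, 0, 0], "jaw": 0.03}, {"offset": [0.005, 0, 0], "angular": [0, 0, 0], "jaw": 0.03}, {"offset": [0.0065, 0, 0], "angular": [0, 0, 0], "jaw": 0.03}, {"offset": [0.0065, 0, 0], "angular": [0, 0, 0], "jaw": 0.03}]}}

```text
time_s: 5.68
eef_pos: [606.9, 66.3, 18.3]
ee_rot: [-0.0, 0.988, 0.153, 0.0]
force: [-1.0, -0.4, -0.9]
grip_width: 0.353
```

Request:
{"name": "move_arm", "arguments": {"motion": [{"offset": [0.001, 0, 0], "angular": [0, 0, 0], "jaw": 0.03}, {"offset": [0.001, 0, 0], "angular": [0, 0, 0], "jaw": 0.03}]}}

```text
time_s: 5.92
eef_pos: [607.8, 66.6, 18.3]
ee_rot: [0.0, 0.988, 0.154, 0.0]
force: [-0.5, 0.7, 0.0]
grip_width: 0.352
```

Request:
{"name": "move_arm", "arguments": {"motion": [{"offset": [0.001, 0, 0], "angular": [0, 0, 0], "jaw": 0.03}, {"offset": [0.001, 0, 0], "angular": [0, 0, 0], "jaw": 0.03}]}}

```text
time_s: 6.18
eef_pos: [608.0, 66.7, 18.2]
ee_rot: [0.0, 0.988, 0.154, -0.001]
force: [-4.6, -1.8, 3.1]
grip_width: 0.355
```

Request:
{"name": "move_arm", "arguments": {"motion": [{"offset": [0.001, 0, 0], "angular": [0, 0, 0], "jaw": 0.03}, {"offset": [0.001, 0, 0], "angular": [0, 0, 0], "jaw": 0.03}]}}

```text
time_s: 6.42
eef_pos: [608.1, 66.7, 18.2]
ee_rot: [0.0, 0.988, 0.154, -0.002]
force: [-10.1, -3.6, 6.5]
grip_width: 0.35
```

The domino is seated against the far rail: about 10 N of reaction and no further travel. I back off, rise, close the fingers and go round behind its low-end short side.

Request:
{"name": "move_arm", "arguments": {"motion": [{"offset": [-0.008, 0, 0], "angular": [0, 0, 0], "jaw": 0.03}, {"offset": [-0.01, 0, -0.02], "angular": [0, 0, 0], "jaw": 0.02}, {"offset": [-0.01, 0.01, -0.045], "angular": [0, 0, 0], "jaw": 0.0}, {"offset": [0.0, 0.04, -0.05], "angular": [0, 0, 0], "jaw": 0.0}, {"offset": [0.025, 0.068, -0.05], "angular": [0, 0, 0], "jaw": 0.0}]}}

```text
time_s: 7.05
eef_pos: [655.2, 9.2, 71.1]
ee_rot: [0.0, 0.988, 0.153, 0.002]
force: [0.4, 0.6, -0.2]
grip_width: -0.001
```

Request:
{"name": "move_arm", "arguments": {"motion": [{"offset": [0, 0, 0], "angular": [0, 0, 0], "jaw": 0.0}, {"offset": [0, 0, 0], "angular": [0, 0, 0], "jaw": 0.0}]}}

```text
time_s: 7.3
eef_pos: [653.9, 10.3, 69.0]
ee_rot: [-0.0, 0.988, 0.154, 0.0]
force: [0.3, -0.6, -0.4]
grip_width: 0.003
```

```bash
python3 - <<'E'
from h import *
np.set_printoptions(precision=2,suppress=True)
T=np.loadtxt("T.txt");go(T,52,-60,30)
c=ctrl.capture("wrist");save(c,"w4.png",s=1.4)
c=ctrl.capture("top");d=tile(c,(265,165,345,215));print(d,tomat(d[0],T));save(c,"t4.png",(240,145,410,265),4.6)
E
```

```text
t 7.3 p [653.9   10.31  68.99] tray [ 53.77 -59.19] F [ 0.3  -0.61 -0.4 ] tips 11.0 g 0.002989568750266982  -> offset [-1.78  0.81 38.99] turn z -0.0037178241691511026
((643.1759643554688, 99.81224822998047), (70.06089782714844, 182.06103515625), 1.4006911516189575) [70.72 29.34]
```

View pics/w4.png

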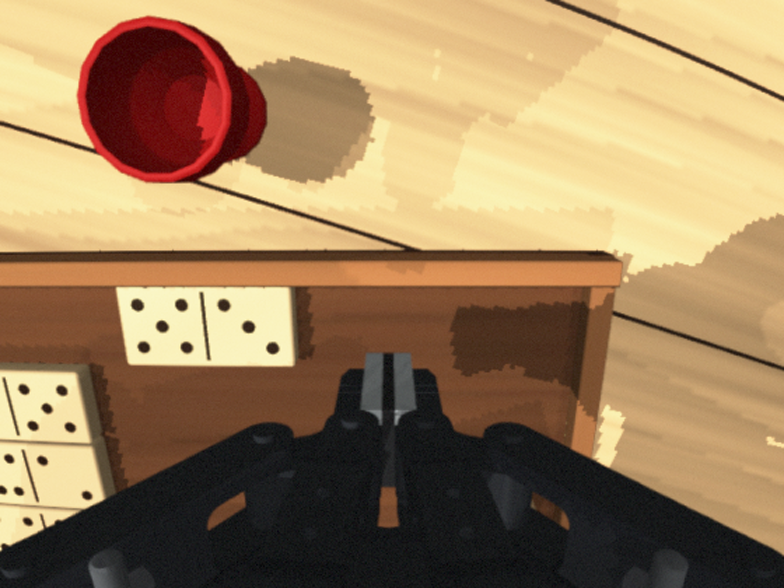

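The domino lies flush along the far rail, with its far edge on the rail lip at row 287 from x=117 to 297. The shut fingertips at (388,355) are behind its low-end side, and the egg cup stands untouched at (160,100).

Request:
{"name": "move_arm", "arguments": {"motion": [{"offset": [-0.002, 0.001, 0.02], "angular": [0, 0, 0], "jaw": 0.0}, {"offset": [-0.002, 0.001, 0.036], "angular": [0, 0, 0], "jaw": 0.0}, {"offset": [-0.002, 0.001, 0.045], "angular": [0, 0, 0], "jaw": 0.0}, {"offset": [-0.002, 0.001, 0.047], "angular": [0, 0, 0], "jaw": 0.0}, {"offset": [-0.002, 0.001, 0.048], "angular": [0, 0, 0], "jaw": 0.0}]}}

```text
time_s: 8.02
eef_pos: [652.8, 8.4, 20.7]
ee_rot: [0.0, 0.988, 0.154, 0.0]
force: [1.1, 0.1, -0.4]
grip_width: 0.002
```

Request:
{"name": "move_arm", "arguments": {"motion": [{"offset": [0, 0, 0.001], "angular": [0, 0, 0], "jaw": 0.0}, {"offset": [0, 0, 0.002], "angular": [0, 0, 0], "jaw": 0.0}, {"offset": [0, 0, 0.002], "angular": [0, 0, 0], "jaw": 0.0}]}}

```text
time_s: 8.4
eef_pos: [652.5, 8.4, 18.4]
ee_rot: [0.0, 0.988, 0.153, 0.0]
force: [0.1, -0.5, -0.4]
grip_width: 0.001
```

```bash
python3 - <<'E'
from h import *
np.set_printoptions(precision=2,suppress=True)
T=np.loadtxt("T.txt");go(T,52,55,20)
E
```

```text
t 8.4 p [652.5    8.38  18.35] tray [ 51.85 -60.6 ] F [ 0.11 -0.47 -0.38] tips 11.0 g 0.0009450665026168818  -> offset [   0.12 -115.6    -1.65] turn z -0.015006724480737131
```

Request:
{"name": "move_arm", "arguments": {"motion": [{"offset": [0, -0.008, 0], "angular": [0, 0, 0], "jaw": 0.0}, {"offset": [0, -0.015, 0], "angular": [0, 0, 0], "jaw": 0.0}, {"offset": [0, -0.02, 0], "angular": [0, 0, 0], "jaw": 0.0}, {"offset": [0.0003, -0.025, 0], "angular": [0, 0, 0], "jaw": 0.0}, {"offset": [0.0005, -0.03, 0], "angular": [0, 0, 0], "jaw": 0.0}]}}

```text
time_s: 9.02
eef_pos: [643.8, 37.4, 18.3]
ee_rot: [0.0, 0.988, 0.154, -0.0]
force: [-0.3, -0.8, 0.1]
grip_width: -0.003
```

Request:
{"name": "move_arm", "arguments": {"motion": [{"offset": [0.0002, -0.005, 0], "angular": [0, 0, 0], "jaw": 0.0}, {"offset": [0.0004, -0.01, 0], "angular": [0, 0, 0], "jaw": 0.0}, {"offset": [0.0006, -0.015, 0], "angular": [0, 0, 0], "jaw": 0.0}, {"offset": [0.0008, -0.02, 0], "angular": [0, 0, 0], "jaw": 0.0}, {"offset": [0.001, -0.025, 0], "angular": [0, 0, 0], "jaw": 0.0}]}}

```text
time_s: 9.65
eef_pos: [637.2, 61.6, 18.3]
ee_rot: [0.0, 0.988, 0.154, 0.0]
force: [0.4, -1.3, 0.2]
grip_width: 0.002
```

```bash
python3 - <<'E'
from h import *
np.set_printoptions(precision=2,suppress=True)
T=np.loadtxt("T.txt");go(T,52,55,20)
c=ctrl.capture("wrist");save(c,"w5.png",(0,90,440,360),1.8)
E
```

```text
t 9.65 p [637.16  61.6   18.31] tray [53.39 -5.24] F [ 0.43 -1.31  0.23] tips 11.0 g 0.0023779603961384733  -> offset [ -1.39 -60.24  -1.69] turn z -0.006079937514569992
```

View pics/w5.png

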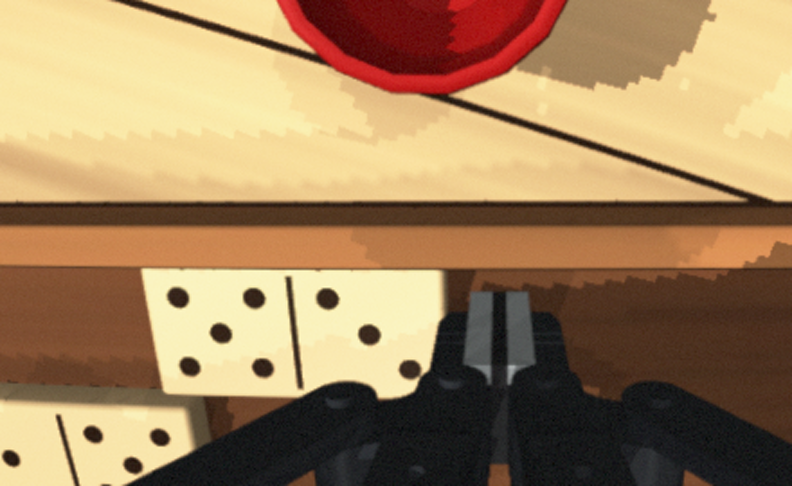

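The domino is sliding with its edge still on the rail lip (row 268) and its trailing end against the finger at x=445. I continue.

Request:
{"name": "move_arm", "arguments": {"motion": [{"offset": [0.0, -0.005, 0], "angular": [0, 0, 0], "jaw": 0.0}, {"offset": [0.0001, -0.01, 0], "angular": [0, 0, 0], "jaw": 0.0}, {"offset": [0.0002, -0.015, 0], "angular": [0, 0, 0], "jaw": 0.0}, {"offset": [0.0004, -0.02, 0], "angular": [0, 0, 0], "jaw": 0.0}, {"offset": [0.0005, -0.025, 0], "angular": [0, 0, 0], "jaw": 0.0}]}}

```text
time_s: 10.32
eef_pos: [630.0, 85.6, 18.3]
ee_rot: [0.0, 0.988, 0.153, -0.0]
force: [0.1, -1.0, -0.2]
grip_width: -0.004
```

Request:
{"name": "move_arm", "arguments": {"motion": [{"offset": [0.0001, -0.005, 0], "angular": [0, 0, 0], "jaw": 0.0}, {"offset": [0.0002, -0.01, 0], "angular": [0, 0, 0], "jaw": 0.0}, {"offset": [0.0003, -0.015, 0], "angular": [0, 0, 0], "jaw": 0.0}, {"offset": [0.0004, -0.02, 0], "angular": [0, 0, 0], "jaw": 0.0}, {"offset": [0.0005, -0.025, 0], "angular": [0, 0, 0], "jaw": 0.0}]}}

```text
time_s: 10.95
eef_pos: [622.9, 109.5, 18.3]
ee_rot: [-0.0, 0.988, 0.153, -0.0]
force: [-0.7, -0.7, 0.5]
grip_width: 0.004
```

```bash
python3 - <<'E'
from h import *
np.set_printoptions(precision=2,suppress=True)
T=np.loadtxt("T.txt");go(T,52,55,20)
c=ctrl.capture("wrist");save(c,"w6.png",(0,90,440,360),1.8)
E
```

```text
t 10.95 p [622.93 109.53  18.28] tray [54.38 44.75] F [-0.69 -0.68  0.46] tips 11.0 g 0.003792781290985946  -> offset [ -2.38 -10.25  -1.72] turn z -0.013483335747528752
```

View pics/w6.png

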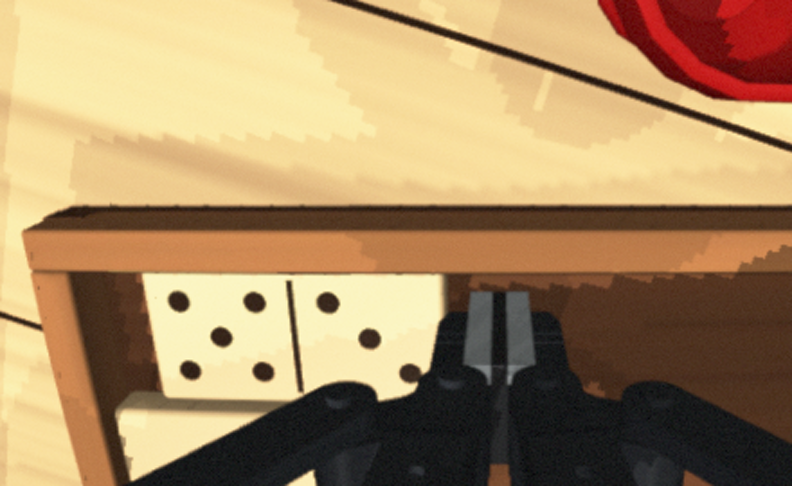

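The domino is on the rail beside row_c, with its leading end at x=145 and the end wall's inner face near 75–90, so about 11–14 mm remain.

Request:
{"name": "move_arm", "arguments": {"motion": [{"offset": [0.0, -0.004, 0], "angular": [0, 0, 0], "jaw": 0.0}, {"offset": [0.0, -0.007, 0], "angular": [0, 0, 0], "jaw": 0.0}, {"offset": [0.0, -0.009, 0], "angular": [0, 0, 0], "jaw": 0.0}, {"offset": [0.0, -0.009, 0], "angular": [0, 0, 0], "jaw": 0.0}]}}

```text
time_s: 11.5
eef_pos: [620.3, 117.9, 18.3]
ee_rot: [-0.0, 0.988, 0.154, 0.0]
force: [0.2, 0.3, -0.3]
grip_width: -0.001
```

Request:
{"name": "move_arm", "arguments": {"motion": [{"offset": [0.0, -0.001, 0], "angular": [0, 0, 0], "jaw": 0.0}, {"offset": [0.0, -0.0015, 0], "angular": [0, 0, 0], "jaw": 0.0}, {"offset": [0.0, -0.0015, 0], "angular": [0, 0, 0], "jaw": 0.0}]}}

```text
time_s: 11.88
eef_pos: [619.8, 119.3, 18.3]
ee_rot: [-0.0, 0.988, 0.154, 0.0]
force: [-0.2, -0.4, 0.1]
grip_width: -0.001
```

Request:
{"name": "move_arm", "arguments": {"motion": [{"offset": [0.0, -0.001, 0], "angular": [0, 0, 0], "jaw": 0.0}, {"offset": [0.0, -0.001, 0], "angular": [0, 0, 0], "jaw": 0.0}]}}

```text
time_s: 12.12
eef_pos: [619.5, 120.2, 18.3]
ee_rot: [-0.0, 0.988, 0.154, -0.0]
force: [-0.1, -0.1, 0.4]
grip_width: 0.002
```

Request:
{"name": "move_arm", "arguments": {"motion": [{"offset": [0.0, -0.001, 0], "angular": [0, 0, 0], "jaw": 0.0}, {"offset": [0.0, -0.001, 0], "angular": [0, 0, 0], "jaw": 0.0}]}}

```text
time_s: 12.38
eef_pos: [619.2, 121.2, 18.3]
ee_rot: [-0.0, 0.988, 0.154, -0.0]
force: [1.1, -0.5, 0.4]
grip_width: -0.001
```

Request:
{"name": "move_arm", "arguments": {"motion": [{"offset": [0.0, -0.001, 0], "angular": [0, 0, 0], "jaw": 0.0}, {"offset": [0.0, -0.001, 0], "angular": [0, 0, 0], "jaw": 0.0}]}}

```text
time_s: 12.62
eef_pos: [618.9, 122.2, 18.3]
ee_rot: [-0.0, 0.988, 0.154, 0.0]
force: [-1.1, 0.5, -0.5]
grip_width: 0.001
```

Request:
{"name": "move_arm", "arguments": {"motion": [{"offset": [0.0, -0.001, 0], "angular": [0, 0, 0], "jaw": 0.0}, {"offset": [0.0, -0.001, 0], "angular": [0, 0, 0], "jaw": 0.0}]}}

```text
time_s: 12.88
eef_pos: [618.6, 123.1, 18.3]
ee_rot: [-0.0, 0.988, 0.154, -0.0]
force: [-0.1, -0.5, -0.7]
grip_width: 0.001
```

Request:
{"name": "move_arm", "arguments": {"motion": [{"offset": [0.0, -0.001, 0], "angular": [0, 0, 0], "jaw": 0.0}, {"offset": [0.0, -0.001, 0], "angular": [0, 0, 0], "jaw": 0.0}]}}

```text
time_s: 13.12
eef_pos: [618.4, 123.9, 18.3]
ee_rot: [0.0, 0.988, 0.153, 0.0]
force: [0.1, -1.7, -0.8]
grip_width: -0.006
```

Request:
{"name": "move_arm", "arguments": {"motion": [{"offset": [0.0, -0.001, 0], "angular": [0, 0, 0], "jaw": 0.0}, {"offset": [0.0, -0.001, 0], "angular": [0, 0, 0], "jaw": 0.0}]}}

```text
time_s: 13.38
eef_pos: [618.3, 124.2, 18.4]
ee_rot: [0.001, 0.988, 0.153, 0.0]
force: [1.1, -5.4, 0.5]
grip_width: 0.002
```

```bash
python3 - <<'E'
from h import *
np.set_printoptions(precision=2,suppress=True)
T=np.loadtxt("T.txt");go(T,52,55,20)
c=ctrl.capture("wrist");save(c,"w7.png",(0,90,440,360),1.8)
E
```

```text
t 13.375 p [618.34 124.19  18.43] tray [54.46 60.11] F [ 1.09 -5.44  0.55] tips 11.0 g 0.002024920105066813  -> offset [-2.45  5.11 -1.56] turn z -0.01235511681660026
```

View pics/w7.png

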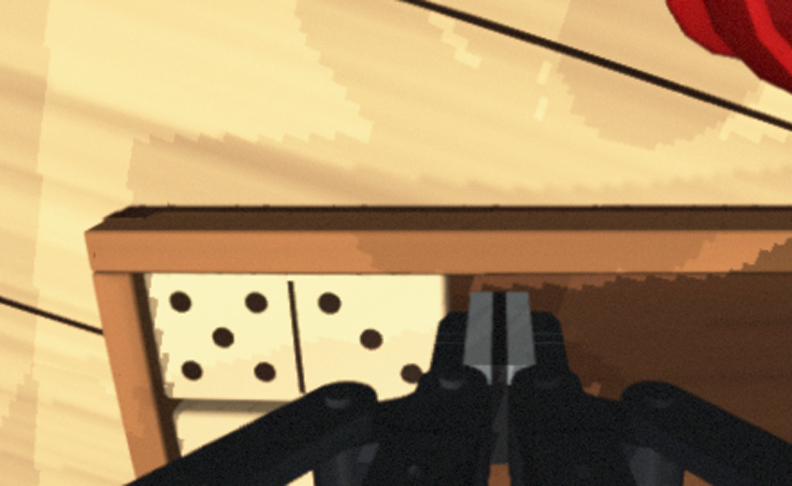

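The domino's leading end now meets the end wall's inner face (x≈150) and its side is on the rail lip. Resistance has risen to about 5 N and travel has stopped. I give one more small press, then back off.

Request:
{"name": "move_arm", "arguments": {"motion": [{"offset": [0.0, -0.001, 0], "angular": [0, 0, 0], "jaw": 0.0}, {"offset": [0.0, -0.001, 0], "angular": [0, 0, 0], "jaw": 0.0}]}}

```text
time_s: 13.68
eef_pos: [618.3, 124.4, 18.5]
ee_rot: [0.001, 0.988, 0.153, 0.0]
force: [2.1, -9.3, 0.1]
grip_width: 0.003
```

Request:
{"name": "move_arm", "arguments": {"motion": [{"offset": [0.0, 0.004, 0], "angular": [0, 0, 0], "jaw": 0.0}, {"offset": [-0.002, 0.012, 0], "angular": [0, 0, 0], "jaw": 0.0}, {"offset": [-0.003, 0.016, -0.03], "angular": [0, 0, 0], "jaw": 0.0}, {"offset": [-0.02, 0.016, -0.08], "angular": [0, 0, 0], "jaw": 0.0}, {"offset": [-0.05, 0.016, -0.13], "angular": [0, 0, 0], "jaw": 0.0}]}}

```text
time_s: 14.3
eef_pos: [574.5, 95.2, 149.5]
ee_rot: [-0.0, 0.988, 0.154, 0.0]
force: [0.3, 0.3, 0.7]
grip_width: 0.004
```

Request:
{"name": "move_arm", "arguments": {"motion": [{"offset": [-0.03, 0.0, -0.03], "angular": [0, 0, 0], "jaw": 0.0}, {"offset": [-0.06, 0.0, -0.06], "angular": [0, 0, 0], "jaw": 0.0}, {"offset": [-0.06, 0.0, -0.09], "angular": [0, 0, 0], "jaw": 0.0}, {"offset": [-0.06, 0.0, -0.09], "angular": [0, 0, 0], "jaw": 0.0}]}}

```text
time_s: 14.8
eef_pos: [518.3, 77.1, 240.5]
ee_rot: [0.0, 0.988, 0.153, 0.002]
force: [-0.0, -0.0, -0.5]
grip_width: -0.0
```

```bash
python3 - <<'E'
from h import *
np.set_printoptions(precision=2,suppress=True)
T=np.loadtxt("T.txt");go(T,0,0,240)
c=ctrl.capture("wrist");save(c,"w8.png",s=1.4)
r=tile(c,(0,0,560,300));print("light blob",r,tomat(cv2.boxPoints(r),T))
E
```

```text
t 14.8 p [518.31  77.1  240.49] tray [-55.15  45.6 ] F [-0.01 -0.02 -0.46] tips 11.0 g -0.0003436171421432184  -> offset [55.16 45.58  0.79] turn z -0.01880351120944878
light blob ((533.823974609375, 76.28192138671875), (325.2921447753906, 672.5562133789062), 17.56009864807129) [[-202.63  376.7 ]
 [-203.9  -295.86]
 [ 121.4  -296.47]
 [ 122.66  376.08]]
```

View pics/w8.png

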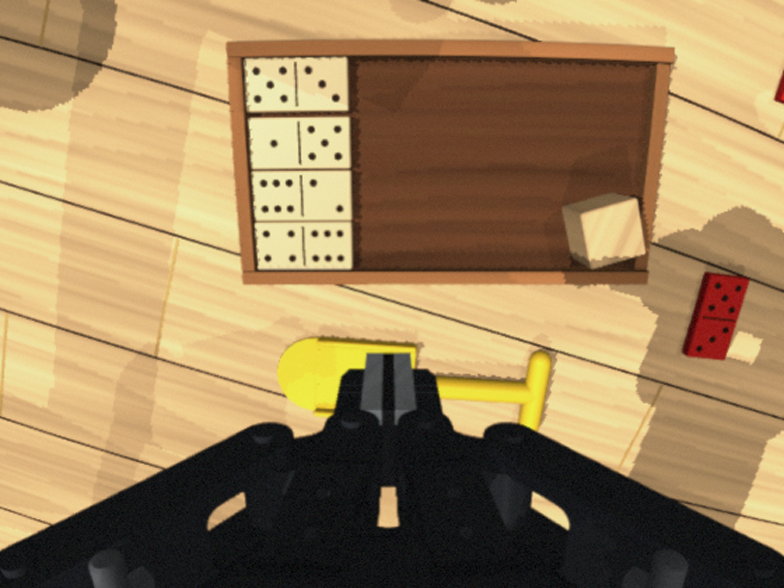

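The domino (245–349, 57–112) lies in the corner against the rail and end wall. The row, cube and spade are unmoved. One numeric check, then I hand in.

```bash
python3 - <<'E'
from h import *
np.set_printoptions(precision=2,suppress=True)
T=np.loadtxt("T.txt");c=ctrl.capture("wrist")
r=tile(c,(175,40,256,81));print("dom",r,tomat(r[0],T))
r=tile(c,(177,84,256,194));print("row",r,tomat(cv2.boxPoints(r),T))
t=ctrl.capture("top");print("cup",onz(t,np.array([[311,35]])/4.6+[240,145],58))
import pickle;a=pickle.load(open("top.pkl","rb"))["img"]
for n,i in(("before",a),("after",t["img"])):
    h=cv2.cvtColor(i,cv2.COLOR_RGB2HSV)[125:165,290:325];m=((h[...,1]>180)&((h[...,0]<8)|(h[...,0]>170)))
    print(n,np.argwhere(m).mean(0))
ctrl.finish_job()
E
```

```text
dom ((605.1829833984375, 168.8367462158203), (34.19343566894531, 69.05254364013672), 16.823766708374023) [ 55.47 106.64]
row ((534.53125, 145.10105895996094), (104.80719757080078, 70.06134796142578), 17.614763259887695) [[-71.43 140.55]
 [-71.49  70.49]
 [ 33.32  70.39]
 [ 33.38 140.45]]
cup [[695.5   97.03  58.  ]]
before [22.29 16.55]
after [21.37 16.53]
the job is handed in; nothing more can be done
```

The loose domino is in the free corner and the job is handed in at about 15 s, with the arm clear about 230 mm above the bench. I pushed it square against the far rail with two fingertips. Then I slid it along the rail with the shut fingers behind its short end until it stopped at the end wall, with about 9 N of resistance.

- **Domino:** The last wrist view puts it at tray (55.5, 106.6) mm, against a home of (55.5, 105). Its angle is 16.8° against the tray's 17.7°. I put both differences down to calibration and the clipped crop, because the picture shows it snug on both sides.
- **Row, cube and spade:** All look unmoved. The row's far edge read 33.3 mm against 35.7 mm before, which I also put down to the tighter crop.
- **Egg cup:** Its red centroid in the top view differed by 0.9 pixel (about 2 mm) from the start, and I did not resolve that. The arm never came near enough to touch it, so it is probably shading. The cup position printed in the final check reused an old pixel and confirms nothing.
- **Bucket:** It was not re-measured, and the arm did not go near it.

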